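# Rock the boards on the marble slab and reject the bowed one

### The job

One of the two cutting boards on the marble slab has bowed and rocks; press gently on the blade tips to find out which. Rock the bowed board over on the slab with the fingers, let it fall back by itself, then set it down lying flat, right side up, inside the black tray. Leave the true board where it lies on the slab and do not disturb the other things.

Things in the scene. Friction and masses are not known exactly. Their poses are not given: they have to be found in the camera images.
- board_a: one of two wooden paddle boards that look alike (one true, one bowed): 16 mm thick, blade 130 x 100 mm, handle 60 x 28 mm with rounded end, about 0.2 kg. Origin: middle of the blade's underside; +x from handle to blade tip (blade x -65 to +65 mm, handle -65 to -125 mm), y across, z up. The bowed one's halves each rise 0.04 rad from a ridge across the underside at x = 0; the true one cannot rock.
- board_b: one of two wooden paddle boards that look alike (one true, one bowed): 16 mm thick, blade 130 x 100 mm, handle 60 x 28 mm with rounded end, about 0.2 kg. Origin: middle of the blade's underside; +x from handle to blade tip (blade x -65 to +65 mm, handle -65 to -125 mm), y across, z up. The bowed one's halves each rise 0.04 rad from a ridge across the underside at x = 0; the true one cannot rock.
- board_a_tip (a point): underside of board_a at the blade tip. If bowed, the heavier handle half lies flat on the slab and the tip stands about 5 mm high (x axis 0.04 rad up); a push of about 0.5 N near the tip rocks it over (x axis 0.04 rad down) and it falls back when let go
- board_a_end (a point): underside of board_a at the handle's end; if bowed it stands about 10 mm high while the tip is pressed down
- board_b_tip (a point): underside of board_b at the blade tip. If bowed, the heavier handle half lies flat on the slab and the tip stands about 5 mm high (x axis 0.04 rad up); a push of about 0.5 N near the tip rocks it over (x axis 0.04 rad down) and it falls back when let go
- board_b_end (a point): underside of board_b at the handle's end; if bowed it stands about 10 mm high while the tip is pressed down
- slab: heavy white marble slab, fixed, 280 x 320 x 20 mm; origin at the centre of its underside, on the table; its top is 20 mm above the table; the boards lie on it side by side, handles towards the robot
- tray: loose flat black steel baking tray, 214 (x) x 344 (y) mm; origin at the centre of its underside; floor 2 mm thick, rim 14 mm high, inside 206 (x) x 336 mm (y); it stands left of the slab with its long axis (y) roughly along the robot's x
- flour_shaker: bystander: grey-white flour shaker, 67 mm wide, 120 mm high; origin under its centre
- jam: bystander: glass jar of jam with yellow lid, 62 mm wide, 85 mm high; origin under its centre
- lentils: bystander: glass jar with red lid, 62 mm wide, 85 mm high; origin under its centre

How it is judged:
On the way, in this order (a step that is already met when the one before it is completed fails the run):
1. the bowed board is rocked over on the slab by the fingers' push (its x axis points at least 0.02 rad down) (angle between board_a's own x axis and vertical between 1.5908 and 1.6508 rad and contact force between board_a and the fingers above 0.2 N and contact force between board_a and slab above 0.3 N and distance of board_a from where it was at the start of the episode below 0.03 m), for 0.1 s.
2. let go, it has fallen back onto its handle half on the slab (x axis at least 0.02 rad up) (angle between board_a's own x axis and vertical below 1.5508 rad and contact force between board_a and the arm below 0.05 N and contact force between board_a and the fingers below 0.05 N and contact force between board_a and slab above 0.3 N and distance of board_a from where it was at the start of the episode below 0.03 m), for 0.2 s.
At the end, for the whole second after the job is handed in: The bowed board lies at rest in the tray: the underside at both its ends is inside the rim and less than 16 mm above the tray's underside, tilt under 0.09 rad, right side up; the tray stands flat on the table (tilt under 0.03 rad); the true board lies flat on the slab within 30 mm of its start (x of board_a_tip in the frame of tray between -0.1 and 0.1 m and y of board_a_tip in the frame of tray between -0.168 and 0.168 m and z of each of board_a_tip, board_a_end in the frame of tray below 0.016 m and x of board_a_end in the frame of tray between -0.1 and 0.1 m and y of board_a_end in the frame of tray between -0.168 and 0.168 m and angle between board_a's own z axis and vertical below 0.09 rad and linear speed of each of board_a, board_b below 0.02 m/s and angle between each of tray, board_b's own z axis and vertical below 0.03 rad and height (world z) of tray below 0.006 m and distance of board_b from where it was at the start of the episode below 0.03 m); the robot touches nothing.
It fails at once if the true board is moved more than 40 mm (distance of board_b from where it was at the start of the episode above 0.04 m).
It fails at once if a board is pressed on the slab with more than 90 N, even for a moment (contact force between any of board_a, board_b and slab above 90 N).
It fails at once if the bowed board is dropped or thrown (faster than 0.6 m/s with no finger on it: a fall of about 20 mm) (linear speed of board_a above 0.6 m/s and contact force between board_a and the fingers below 0.2 N).
It fails at once if the flour shaker, the jam jar or the red-lidded jar is moved more than 30 mm (distance of any of flour_shaker, jam, lentils from where it was at the start of the episode above 0.03 m).
It also fails if it takes over 51 s, if anything falls off the work surface, if the arm or the gripper's body presses on something with over 40 N, if the wrist force passes 120 N, or if a joint passes its speed limit or range.

### The arm

A 6-joint arm with a two-finger parallel gripper is mounted at the origin on a cart in front of the work surface, level with it; the furniture and walls round the work are solid. World frame = base frame: x ahead of the robot, y to its left, z up, the work surface at z = 0. Lengths are in m, angles in rad, forces in N, time in s.
With the tool pointing down it reaches from about 0.35 to 0.875 m from the base axis. Payload 4.2 kg.
Tool frame: the origin (TCP) lies on the centre line of the jaws, within the pads' length; the fingertips stand 25 mm ahead of it and the grasp point (between the pads) lies 6 mm ahead of it (manip.tip_extent is the z of the fingertips in the tool frame, in m); z points along the fingers, y is the line along which they close (so a half turn about z gives the same grasp; the last joint's range is limited). The gripper opens to 87 mm and grips with 3 to 60 N. Pads are 19 mm wide; open, the fingers measure 117 mm over their backs; the gripper's body (75 mm by 190 mm) begins 51 mm behind the grasp point.
Start: joints at [-0.963, 0.385, 0.008, 0, -1.194, -0.259], TCP at [0.214, -0.587, 0.222] pointing down, gripper open.
Joint ranges: [-3.14, 3.14], [-1.21, 2.06], [-1.07, 1.41], [-3.16, 2.05], [-2.99, -0.16], [-3.1, 3.1]. Speed limits (rad/s): [2.79, 2.79, 3.14, 3.14, 3.14, 3.14].

### API

Orientations are given as a unit quaternion [x, y, z, w].
In Python, from workcell import monitor, vision, manip gives the robot as it stands.
- The arm moves only by the shell command python3 -m jog 'ROWS' [OPENING] [FORCE]. ROWS is JSON, one flat list of numbers, 4 for each row, row after row: the shift along the tool's x, y, z in units of 600 mm (1.0 is 600 mm), then the turn about the tool's z in units of 60 degrees (1.0 is 60 degrees). In form: [dx, dy, dz, roll, dx, dy, dz, roll, ...]. A call has 1 to 20 rows; each row shifts and turns the commanded pose from where the row before left it, along the tool's axes as they then stand; what a row does not reach is not made up. A row lasts 1/10 s, in which the tool goes at most 50 mm and 8.59 degrees, less where a joint would pass 70% of its speed; a pose out of reach is approached as far as the arm can. A call with a number of a shift or a turn outside -1 to 1 is refused whole. A call with a gripper value outside its range is refused whole. OPENING is the finger opening in mm, from 0 to 87, set as the call begins (- or left out, the last holds). The fingers move at their own pace and stop on an object; FORCE is the grip in N (left out, the last holds). Time passes only in rows, so rows that do not move let the fingers close. It gives the time, the measured TCP pose, the force, the opening and the grip force at its end, in the units of the state.
- monitor.get_state(): the state, without advancing time (a new reading comes with each control period).
- vision.camera(name): name is "scene" or "top"; returns a dict with "pixels" (400x640x3 uint8, blue, green, red), "depth" (400x640 float32, m along the optical axis (not along the pixel's ray), 0 where there is no reading), "fovy" (degrees; the focal length in pixels is half the picture's height over the tangent of half this angle, whatever the lens; pixels are square), "cx", "cy" (the principal point, pixels), "extrinsics" (4x4, takes a point from world to camera coordinates). Camera axes: x right, y up, looking along -z (the intrinsics and any distortion apply to the point x, -y, -z); pixel columns grow to the right and rows downward; lengths in m; the calibration is good to about 2 mm. A picture is of the moment at which its call begins.
- manip.sign_off(): hands the job in; it is judged then, once.
The state is a dict: "time": time; "joint_positions": joint angles; "qvel": joint speeds; "joint_efforts": joint torques, N m; "tcp_pos": TCP position; "orientation": TCP orientation; "wrist_force": force on the tool from outside, world axes, zero at the start; "torque": the same for the moment, N m; "finger_gap": finger opening in m; "grip_force": force on a finger pad.
Only numpy, scipy, OpenCV 4.12 (cv2) and the standard library are available. Lean on these libraries where they do the work, as an engineer would, in place of code of your own. Each camera call takes 0.05 s, during which the arm holds its last target. There are 200 camera calls.

## Working session

There is one attempt and no reset: what is moved stays moved. The work goes in short steps, Python scripts to look and compute and a shell command to move; the robot and the scene stay as the last step left them, time stands still between calls to the robot, and variables do not carry over. Pictures are saved under pics/ and viewed, at most 10 in all, crops included, and the job is handed in when it is done.

```bash
mkdir -p pics
cat > h.py <<'E'
import numpy as np, cv2
from workcell import monitor, vision, manip
def cam(n):
    c=vision.camera(n); return c
def ray(c,u,v):
    f=200/np.tan(np.radians(c["fovy"])/2); E=np.array(c["extrinsics"])
    d=np.array([(u-c["cx"])/f,-(v-c["cy"])/f,-1.]); R=E[:3,:3]; 
    return -R.T@E[:3,3], R.T@d
def onz(c,u,v,z):
    o,d=ray(c,u,v); return o+d*(z-o[2])/d[2]
def cloud(c):
    o,_=ray(c,0,0); f=200/np.tan(np.radians(c["fovy"])/2); E=np.array(c["extrinsics"])
    v,u=np.mgrid[0:400,0:640]; D=c["depth"]
    P=np.stack([(u-c["cx"])/f*D,-(v-c["cy"])/f*D,-D],-1)
    return P@E[:3,:3]+o
E
python3 - <<'E'
from h import *
for n in("scene","top"):
    c=cam(n); cv2.imwrite(f"pics/{n}0.png",c["pixels"]); np.save(n+"0.npy",cloud(c))
    print(n,{k:v for k,v in c.items() if k not in("pixels","depth")}, ray(c,320,200)[0])
print(monitor.get_state(), manip.tip_extent)
E
```

```text
scene {'fovy': 52.94361412374651, 'cx': 313.53855062202433, 'cy': 200.40171750921357, 'extrinsics': array([[-0.77462056, -0.63240447, -0.00525075,  0.41603089],
       [ 0.45427831, -0.56217502,  0.6910792 , -0.34169998],
       [-0.43999341,  0.53293886,  0.72275997, -0.97590408],
       [ 0.        ,  0.        ,  0.        ,  1.        ]])} [0.0481016  0.59110181 0.94367062]
top {'fovy': 55.035046514494795, 'cx': 320.2650752864672, 'cy': 200.2912556493175, 'extrinsics': array([[ 8.19947497e-03, -9.99965939e-01,  9.42717982e-04,
        -5.69893058e-02],
       [ 9.97581629e-01,  8.24498704e-03,  6.90138714e-02,
        -5.89484700e-01],
       [-6.90192935e-02,  3.74560629e-04,  9.97615255e-01,
        -9.72766056e-01],
       [ 0.00000000e+00,  0.00000000e+00,  0.00000000e+00,
         1.00000000e+00]])} [ 0.52138676 -0.05176271  1.0111826 ]
{'time': 0.1, 'joint_positions': array([-9.63397054e-01,  3.85493722e-01,  6.74760348e-03, -4.64554756e-04,
       -1.19401740e+00, -2.58560189e-01]), 'qvel': array([ 2.72432792e-05, -2.20194849e-03,  3.98930031e-03,  5.66411594e-04,
       -1.17458759e-03, -1.07538809e-05]), 'joint_efforts': array([-4.02764308e-04, -3.91689456e+01,  1.87935591e+01,  4.23193753e+00,
        1.34521592e-02, -7.70806787e-05]), 'tcp_pos': array([ 0.21343649, -0.58683703,  0.2214503 ]), 'orientation': array([-1.73452053e-01,  9.84841800e-01,  9.83414938e-04, -2.16717471e-04]), 'wrist_force': array([-0.14786786, -0.33795312,  0.08890246]), 'torque': array([ 0.02407136, -0.01995213, -0.02928946]), 'grip_force': 0.0, 'finger_gap': 0.08668628102549325} 0.025
```

View pics/top0.png

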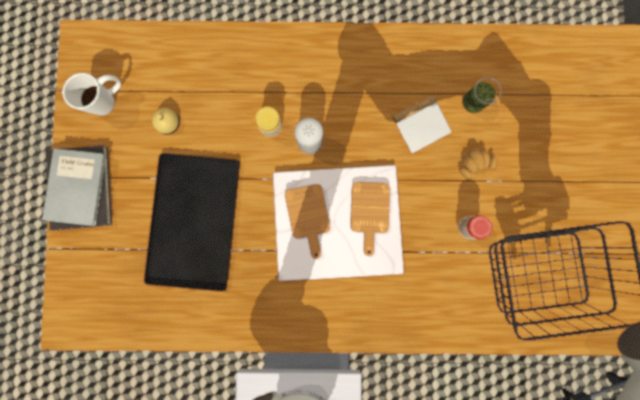

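View pics/scene0.png

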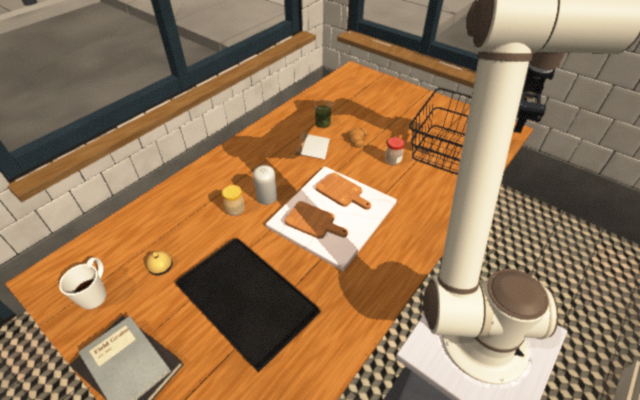

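```bash
cat > m.py <<'E'
from h import *
P=np.load("top0.npy"); im=cv2.imread("pics/top0.png"); hsv=cv2.cvtColor(im,cv2.COLOR_BGR2HSV)
roi=np.zeros((400,640),bool); roi[168:278,278:400]=1
m=((hsv[...,1]>110)&roi).astype(np.uint8); m=cv2.morphologyEx(m,cv2.MORPH_OPEN,np.ones((3,3)))
n,l,s,cen=cv2.connectedComponentsWithStats(m)
slab=roi&(cv2.dilate(m,np.ones((7,7)))==0)
A=np.c_[P[slab][:,:2],np.ones(slab.sum())]; pl=np.linalg.lstsq(A,P[slab][:,2],rcond=None)[0]
print("slab z",np.median(P[slab][:,2]),P[slab][:,2].std(),pl)
for i in range(1,n):
    if s[i,4]<300: continue
    Q=P[(l==i)]; c=Q[:,:2].mean(0); w=np.linalg.svd(Q[:,:2]-c,full_matrices=False)[2][0]; w*=np.sign(w[0])
    a=(Q[:,:2]-c)@w; b=(Q[:,:2]-c)@[-w[1],w[0]]
    h=Q[:,2]-np.c_[Q[:,:2],np.ones(len(Q))]@pl
    lo,hi=np.percentile(a,[.5,99.5])
    print(i,s[i],"c",c,"yaw",np.arctan2(w[1],w[0]),"len",hi-lo,"wid",np.ptp(b),"tip",c+hi*w,"end",c+lo*w,"blademid",c+(hi-.065)*w)
    t=hi-a
    print([(round(k,3),round(float(np.median(h[(t>=k)&(t<k+.02)])),4)) for k in np.arange(0,.19,.02)])
# others
V=P.reshape(-1,3)
for nm,mm in(("tray",(hsv[...,2]<50)),("yellow",(hsv[...,1]>130)&(P[...,2]>.06)&(hsv[...,0]>18)),("all high",(P[...,2]>.06))):
    r=np.zeros_like(roi); 
    r[{"tray":slice(140,300),"yellow":slice(90,140),"all high":slice(90,250)}[nm],{"tray":slice(130,250),"yellow":slice(240,290),"all high":slice(240,500)}[nm]]=1
    k=(mm&r).astype(np.uint8); n,l,s,cen=cv2.connectedComponentsWithStats(k)
    for i in range(1,n):
        if s[i,4]<60: continue
        Q=P[l==i]; print(nm,s[i],"med",np.median(Q,0),"min",Q.min(0),"max",Q.max(0), cv2.minAreaRect(Q[:,:2].astype(np.float32)))
E
python3 m.py
```

```text
slab z 0.019803437479505637 0.06766811756402659 [-0.00224754  0.02790519  0.0276439 ]
3 [ 351  182   38   73 1977] c [ 0.56415527 -0.17735853] yaw -0.05389197914394892 len 0.17798891118414017 wid 0.17150334721219443 tip [ 0.63491548 -0.18117563] end [ 0.45718498 -0.1715881 ] blademid [ 0.57000985 -0.17767435]
[(np.float64(0.0), 0.0147), (np.float64(0.02), 0.0146), (np.float64(0.04), 0.0143), (np.float64(0.06), 0.0143), (np.float64(0.08), 0.0143), (np.float64(0.1), 0.0143), (np.float64(0.12), 0.0141), (np.float64(0.14), 0.0141), (np.float64(0.16), 0.0146), (np.float64(0.18), 0.013)]
4 [ 286  185   43   73 1980] c [ 0.55347842 -0.02059748] yaw 0.21152675542010094 len 0.17627810941819624 wid 0.09411107860561393 tip [ 0.62188055 -0.00590887] end [ 0.44953141 -0.04291897] blademid [ 0.5583293  -0.01955581]
[(np.float64(0.0), 0.014), (np.float64(0.02), 0.0128), (np.float64(0.04), 0.0109), (np.float64(0.06), 0.0106), (np.float64(0.08), 0.0104), (np.float64(0.1), 0.0107), (np.float64(0.12), 0.0105), (np.float64(0.14), 0.0106), (np.float64(0.16), 0.0101), (np.float64(0.18), 0.0107)]
tray [  1
[... 855 characters left out ...]
6 -0.05176271  0.06014742] max [0.81515153 0.10802607 1.0111826 ] ((0.6698841452598572, 0.015819653868675232), (0.32533353567123413, 0.05761333554983139), 28.894716262817383)
all high [295 118  28  32 708] med [ 0.74206997 -0.02398727  0.11657816] min [ 0.52138676 -0.0551746   0.06016769] max [0.78144125 0.0096868  1.0111826 ] ((0.6513686180114746, -0.023006465286016464), (0.2601162791252136, 0.06482496857643127), 0.1529160588979721)
all high [466 215  27  25 494] med [ 0.52409882 -0.43562167  0.08474261] min [ 0.49507859 -0.46681355  0.06012925] max [ 0.55331186 -0.05176271  1.0111826 ] ((0.5094082355499268, -0.2602039873600006), (0.0581742525100708, 0.41349804401397705), 4.719266891479492)
```

```bash
cat > m2.py <<'E'
from h import *
import sys
c=vision.camera("top"); im=c["pixels"]; P=cloud(c); ok=c["depth"]>0
hsv=cv2.cvtColor(im,cv2.COLOR_BGR2HSV)
roi=np.zeros((400,640),bool); roi[168:278,278:400]=1
m=((hsv[...,1]>100)&roi).astype(np.uint8)
slab=roi&ok&(cv2.dilate(m,np.ones((7,7)))==0)&(abs(P[...,2]-.02)<.01)
S=P[slab]; pl=np.linalg.lstsq(np.c_[S[:,:2],np.ones(len(S))],S[:,2],rcond=None)[0]; print("slab",np.median(S[:,2]),pl)
n,l,s,_=cv2.connectedComponentsWithStats(m)
for i in range(1,n):
    if s[i,4]<300: continue
    k=l==i
    cnt=max(cv2.findContours(k.astype(np.uint8),0,1)[0],key=len)[:,0]
    v,u=np.nonzero(k); G=np.array([onz(c,a,b,.036)[:2] for a,b in zip(u,v)])
    (cx,cy),wh,an=cv2.minAreaRect(G.astype(np.float32))
    th=np.radians(an); th=th-np.pi/2 if wh[1]>wh[0] else th
    th=(th+np.pi/2)%np.pi-np.pi/2; w=np.array([np.cos(th),np.sin(th)]); q=np.array([cx,cy]); L=max(wh)/2
    k&=ok; Q=P[k]; h=Q[:,2]-np.c_[Q[:,:2],np.ones(len(Q))]@pl; t=(Q[:,:2]-q)@w
    g=(G-q)@w; d=(G-q)@[-w[1],w[0]]; hd=g<-L+.045
    print("board",q,"size",wh,"yaw",th,"tip",q+L*w,"end",q-L*w,"handle lateral",d[hd].min(),d[hd].max())
    print([round(float(np.median(h[abs(L-t-b)<.01])),4) for b in np.arange(.01,.19,.02)])
r=np.zeros((400,640),bool); r[140:300,130:250]=1
k=((hsv[...,2]<60)&r).astype(np.uint8); n,l,s,_=cv2.connectedComponentsWithStats(k); i=1+np.argmax(s[1:,4])
v,u=np.nonzero(l==i); print("tray@14mm",cv2.minAreaRect(np.array([onz(c,a,b,.014)[:2] for a,b in zip(u,v)],np.float32)))
B=P[ok&(P[...,1]<-.45)&(P[...,0]>.2)&(P[...,0]<.6)]; print("basket z",np.percentile(B[:,2],[50,95,99]), "table", np.median(P[ok][:,2]))
E
python3 m2.py
```

```text
slab 0.01987860465042235 [-0.00094878  0.00029164  0.02037147]
board [ 0.54483587 -0.17751932] size (0.09493803232908249, 0.18215085566043854) yaw -0.03729344316687011 tip [ 0.63584797 -0.18091505] end [ 0.45382376 -0.17412359] handle lateral -0.011645560595420355 0.011714244214244138
[0.0159, 0.0159, 0.0161, 0.0159, 0.0161, 0.016, 0.0158, 0.016, 0.016]
board [ 0.53442973 -0.0247774 ] size (0.18236802518367767, 0.09488353878259659) yaw 0.20676125235481102 tip [ 0.62367161 -0.00605812] end [ 0.44518785 -0.04349667] handle lateral -0.011490381925265808 0.011300265757250247
[0.0207, 0.0193, 0.0173, 0.0161, 0.0164, 0.0163, 0.0162, 0.0162, 0.0163]
tray@14mm ((0.5342408418655396, 0.2797960340976715), (0.2093055099248886, 0.3371042013168335), 85.24078369140625)
basket z [-2.88648636e-04  1.47785864e-01  3.09160679e-01] table -0.0012208146014967003
```

```bash
python3 -m jog '[0,0,-0.04,0, 0,0,-0.04,0, -0.053,0.0377,0,0, -0.053,0.0377,0,0, -0.053,0.0377,0,0, -0.053,0.0377,0,0, -0.053,0.0377,0,0, -0.053,0.0377,0,0, -0.053,0.0377,0,0, -0.053,0.0377,0,0, -0.053,0.0377,0,0, -0.053,0.0377,0,0, -0.053,0.0377,0,0, -0.053,0.0377,0,0, -0.053,0.0377,0,0, -0.053,0.0377,0,0, -0.053,0.0377,0,0, -0.053,0.0377,0,0, -0.053,0.0377,0,0, -0.053,0.0377,0,0]' 0 20
python3 -m jog '[0,0,0,0.07, 0,0,0,0.065, 0,0,0,0, 0,0,0,0]'
```

```text
time: 2.15
tcp_pos: [0.6129, -0.0076, 0.2701]
orientation: [-0.174, 0.985, 0.0, -0.0]
wrist_force: [0.7, -0.8, 0.6]
finger_gap: 0.0005
grip_force: 0.0
time: 2.55
tcp_pos: [0.6122, -0.0091, 0.2702]
orientation: [-0.104, 0.995, -0.0, -0.0]
wrist_force: [-1.0, 0.2, -0.3]
finger_gap: 0.0005
grip_force: 0.0
```

```bash
python3 -m jog '[0,0,0.045,0, 0,0,0.045,0, 0,0,0.045,0, 0,0,0.045,0, 0,0,0.045,0, 0,0,0.045,0, 0,0,0.035,0, 0,0,0.021,0, 0,0,0.01,0, 0,0,0,0]'
python3 -m jog '[0,0,0.003,0, 0,0,0.003,0, 0,0,0.003,0, 0,0,0,0]'
python3 -c "
from h import *
c=vision.camera('top');P=cloud(c);print(P[232:254:4,308:320:3,2].round(4))"
```

```text
time: 3.55
tcp_pos: [0.6123, -0.0093, 0.0686]
orientation: [-0.104, 0.995, -0.0, -0.0]
wrist_force: [-0.3, -0.5, 0.1]
finger_gap: 0.0008
grip_force: 0.0
time: 3.95
tcp_pos: [0.6124, -0.009, 0.0636]
orientation: [-0.104, 0.995, 0.0, 0.0]
wrist_force: [-0.1, 0.6, 0.5]
finger_gap: 0.0004
grip_force: 0.0
[[0.0371 0.0333 0.0354 0.0372]
 [0.0361 0.0384 0.0326 0.035 ]
 [0.0365 0.0346 0.0339 0.0352]
 [0.0209 0.0335 0.0372 0.0359]
 [0.021  0.0357 0.0355 0.0378]
 [0.02   0.0371 0.0353 0.0361]]
```

```bash
python3 -m jog '[0,0,0.002,0, 0,0,0.002,0, 0,0,0.001,0, 0,0,0,0, 0,0,0,0]'
python3 -c "
from h import *
c=vision.camera('top');P=cloud(c);print(np.median(P[232:254:4,308:320:3,2],1).round(4))"
```

```text
time: 4.5
tcp_pos: [0.6124, -0.0091, 0.0604]
orientation: [-0.104, 0.995, 0.0, -0.0]
wrist_force: [-0.2, -0.7, -0.3]
finger_gap: 0.0002
grip_force: 0.0
[0.0358 0.0385 0.0351 0.0336 0.0335 0.0353]
```

```bash
python3 -m jog '[0,0,0.001,0, 0,0,0.001,0, 0,0,0.001,0, 0,0,0,0]'
python3 -c "
from h import *
c=vision.camera('top');P=cloud(c);print(np.median(P[240:256,312:320,2]).round(4), np.median(P[240:256,366:372,2]).round(4));cv2.imwrite('pics/p1.png',cv2.resize(c['pixels'][150:290,250:420],None,fx=4,fy=4))
c=vision.camera('scene');cv2.imwrite('pics/p2.png',cv2.resize(c['pixels'][150:290,250:420],None,fx=4,fy=4))"
```

```text
time: 4.95
tcp_pos: [0.6123, -0.0091, 0.0585]
orientation: [-0.103, 0.995, 0.0, -0.0]
wrist_force: [-0.5, -0.6, 0.0]
finger_gap: 0.0006
grip_force: 0.0
0.0358 0.0362
```

View pics/p2.png

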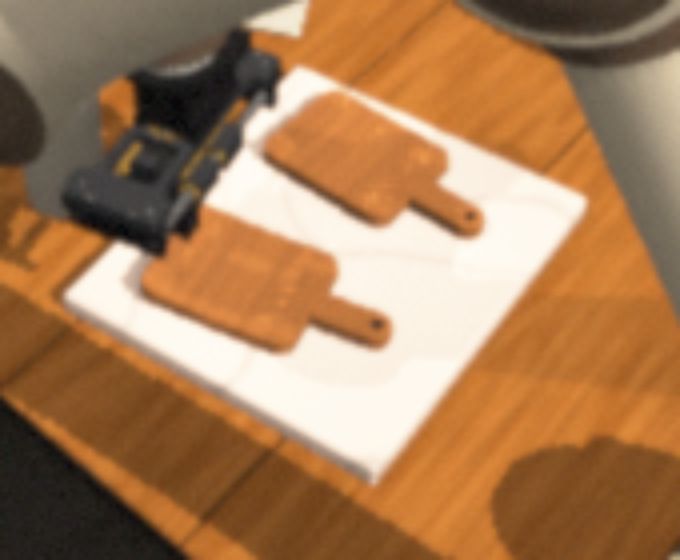

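```bash
python3 -c "
from h import *
c=vision.camera('scene');E=c['extrinsics'];f=200/np.tan(np.radians(c['fovy'])/2)
for p in [(0.6123,-0.0091,0.0335),(0.6274,-.0053,.04),(.4416,-.0443,.036),(0.6123,-0.0091,0.0585),(0.6123,-0.0091,0.1)]:
    q=E@np.r_[p,1]; print(p,c['cx']+f*q[0]/-q[2],c['cy']-f*q[1]/-q[2])
cv2.imwrite('pics/p3.png',cv2.resize(c['pixels'][175:245,250:335],None,fx=8,fy=8,interpolation=cv2.INTER_CUBIC))
P=cloud(c); np.set_printoptions(linewidth=200); print(P[200:222:2,286:310:2,2].round(3))
"
```

```text
(0.6123, -0.0091, 0.0335) 296.27670345879517 211.95926636363296
(0.6274, -0.0053, 0.04) 291.64484305072864 208.94078050661432
(0.4416, -0.0443, 0.036) 348.54483415431866 231.80454845025807
(0.6123, -0.0091, 0.0585) 295.97483076420446 206.38738380403356
(0.6123, -0.0091, 0.1) 295.45327439091795 196.76064076885098
[[0.17  0.171 0.171 0.172 0.142 0.143 0.134 0.134 0.015 0.015 0.017 0.018]
 [0.169 0.168 0.171 0.165 0.147 0.097 0.079 0.04  0.04  0.038 0.021 0.018]
 [0.171 0.171 0.168 0.143 0.141 0.087 0.072 0.041 0.038 0.038 0.032 0.038]
 [0.17  0.167 0.161 0.142 0.072 0.071 0.065 0.037 0.037 0.036 0.035 0.034]
 [0.159 0.158 0.154 0.06  0.059 0.063 0.039 0.039 0.037 0.037 0.037 0.035]
 [0.142 0.153 0.146 0.04  0.041 0.041 0.042 0.035 0.038 0.035 0.037 0.039]
 [0.13  0.136 0.141 0.041 0.039 0.038 0.037 0.037 0.036 0.037 0.04  0.036]
 [0.021 0.04  0.131 0.039 0.043 0.039 0.038 0.041 0.036 0.036 0.04  0.034]
 [0.018 0.037 0.038 0.041 0.038 0.038 0.038 0.039 0.037 0.036 0.035 0.038]
 [0.041 0.041 0.041 0.04  0.041 0.04  0.04  0.041 0.036 0.038 0.035 0.038]
 [0.038 0.038 0.038 0.037 0.038 0.04  0.038 0.037 0.036 0.036 0.034 0.036]]
```

View pics/p3.png

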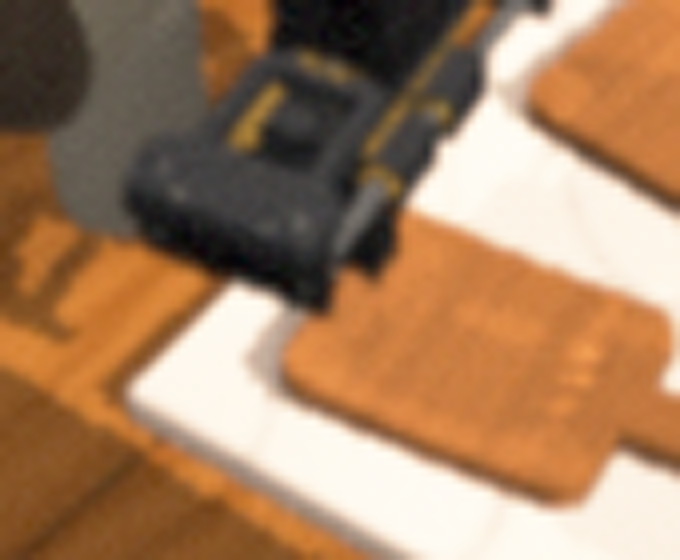

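```bash
cat > hd.py <<'E'
from h import *
c=vision.camera('top');P=cloud(c);m=lambda a:np.median(a[abs(a-.035)<.02]).round(4)
print('handle',m(P[242:256,312:320,2]),m(P[242:256,312:320,2][8:]),'force',monitor.get_state()['wrist_force'].round(2))
E
for i in 1 2 3; do case $i in
1) python3 -m jog '[0,0,0.002,0, 0,0,0.002,0, 0,0,0.002,0, 0,0,0,0]' | grep tcp;;
2) python3 -m jog '[0,0,0.002,0, 0,0,0.002,0, 0,0,0,0]' | grep tcp;;
3) python3 -m jog '[0,0,0.002,0, 0,0,0.002,0, 0,0,0,0]' | grep tcp;;
esac; python3 hd.py; done
```

```text
tcp_pos: [0.6122, -0.0091, 0.0548]
handle 0.036 0.0363 force [-0.39 -0.5  -0.32]
tcp_pos: [0.6122, -0.0091, 0.0524]
handle 0.036 0.0361 force [ 0.67 -0.44  0.37]
tcp_pos: [0.6122, -0.0091, 0.05]
handle 0.0359 0.0362 force [-1.02 -0.72 -0.56]
```

```bash
python3 -m jog '[0,0,0.002,0, 0,0,0.002,0, 0,0,0,0]' | grep tcp; python3 hd.py
python3 -c "
from h import *
c=vision.camera('scene');P=cloud(c)
print(P[196:216:2,286:310:2,2].round(3))
cv2.imwrite('pics/p4.png',cv2.resize(c['pixels'][175:245,250:335],None,fx=8,fy=8,interpolation=cv2.INTER_CUBIC))"
```

```text
tcp_pos: [0.6122, -0.0091, 0.0476]
handle 0.0359 0.0358 force [ 0.38 -0.11 -0.72]
[[0.131 0.136 0.138 0.161 0.156 0.143 0.141 0.142 0.139 0.126 0.019 0.02 ]
 [0.125 0.129 0.159 0.157 0.135 0.142 0.141 0.143 0.131 0.122 0.018 0.016]
 [0.161 0.16  0.162 0.149 0.127 0.132 0.136 0.134 0.126 0.02  0.021 0.021]
 [0.156 0.157 0.157 0.157 0.097 0.136 0.125 0.129 0.042 0.038 0.019 0.019]
 [0.158 0.158 0.16  0.156 0.136 0.133 0.072 0.042 0.036 0.038 0.04  0.036]
 [0.16  0.158 0.159 0.151 0.133 0.079 0.064 0.039 0.04  0.032 0.038 0.038]
 [0.157 0.161 0.151 0.132 0.061 0.065 0.055 0.041 0.036 0.036 0.037 0.038]
 [0.15  0.154 0.148 0.048 0.052 0.059 0.047 0.036 0.039 0.037 0.04  0.037]
 [0.139 0.143 0.138 0.04  0.037 0.05  0.035 0.037 0.041 0.035 0.036 0.038]
 [0.12  0.128 0.132 0.039 0.038 0.038 0.038 0.042 0.033 0.034 0.038 0.038]]
```

View pics/p4.png

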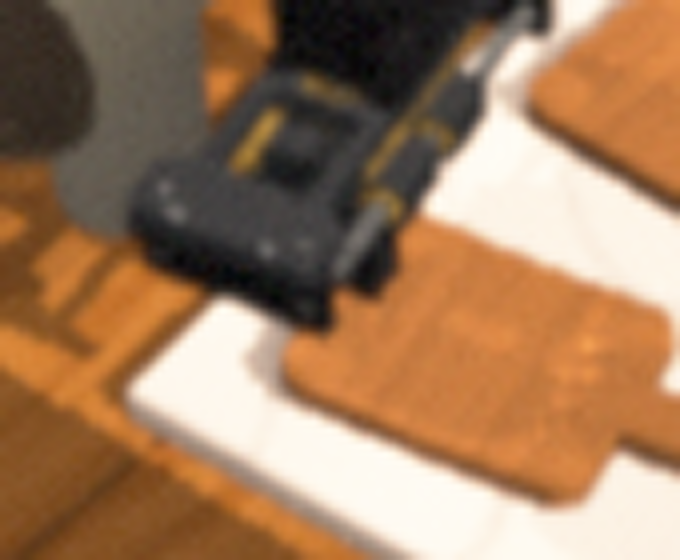

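```bash
for i in 1 2 3 ; do case $i in
1) python3 -m jog '[0,0,0.002,0, 0,0,0.001,0, 0,0,0,0]' | egrep "tcp|wrist";;
2) python3 -m jog '[0,0,0.001,0, 0,0,0.001,0, 0,0,0,0]' | egrep "tcp|wrist";;
3) python3 -m jog '[0,0,0.001,0, 0,0,0.001,0, 0,0,0,0]' | egrep "tcp|wrist";;
esac; python3 hd.py; done
```

```text
tcp_pos: [0.6123, -0.0091, 0.0459]
wrist_force: [0.5, 0.6, 1.1]
handle 0.0359 0.036 force [-0.24 -0.67  0.47]
tcp_pos: [0.6123, -0.0091, 0.0447]
wrist_force: [-0.4, 0.3, 0.5]
handle 0.0362 0.0361 force [ 0.33  0.29 -0.29]
tcp_pos: [0.6123, -0.0091, 0.0435]
wrist_force: [1.1, 0.9, -0.0]
handle 0.0361 0.0357 force [-0.5  -0.4   0.43]
```

```bash
for i in 1 2 3 ; do case $i in
1) python3 -m jog '[0,0,0.001,0, 0,0,0.001,0, 0,0,0,0]' | egrep "tcp|wrist";;
2) python3 -m jog '[0,0,0.001,0, 0,0,0.001,0, 0,0,0,0]' | egrep "tcp|wrist";;
3) python3 -m jog '[0,0,0.001,0, 0,0,0.001,0, 0,0,0,0]' | egrep "tcp|wrist";;
esac; python3 hd.py; done
```

```text
tcp_pos: [0.6123, -0.0091, 0.0423]
wrist_force: [0.4, 0.3, 0.1]
handle 0.0358 0.0359 force [-0.15 -1.3   0.41]
tcp_pos: [0.6124, -0.009, 0.0412]
wrist_force: [0.0, 0.2, 0.2]
handle 0.0362 0.0365 force [0.06 0.13 0.3 ]
tcp_pos: [0.6124, -0.009, 0.04]
wrist_force: [0.2, 0.7, 0.3]
handle 0.0383 0.0385 force [ 0.1  -0.72 -0.  ]
```

```bash
python3 -m jog '[0,0,0.001,0, 0,0,0.001,0, 0,0,0.001,0, 0,0,0.001,0, 0,0,0.001,0, 0,0,0,0]' | egrep "tcp|wrist"; python3 hd.py
python3 -m jog '[0,0,0.001,0, 0,0,0.001,0, 0,0,0,0]' | egrep "tcp|wrist"; python3 hd.py
```

```text
tcp_pos: [0.6125, -0.0091, 0.037]
wrist_force: [-0.9, -0.3, 0.3]
handle 0.0437 0.0445 force [0.03 0.49 0.89]
tcp_pos: [0.6126, -0.009, 0.0365]
wrist_force: [-1.4, 0.2, 3.9]
handle 0.0444 0.0451 force [-0.73  0.84  5.3 ]
```

```bash
python3 -m jog '[0,0,0,0, 0,0,0,0, 0,0,-0.003,0, 0,0,-0.006,0, 0,0,-0.01,0, 0,0,-0.02,0, 0,0,-0.04,0, 0,0,-0.04,0, 0,0,0,0, 0,0,0,0, 0,0,0,0]' | egrep "tcp|wrist"; python3 hd.py
python3 -m jog '[0.03,0,0,0, 0.06,0,0,0, 0.06,0,0,0, 0.05,0,0,0, 0.025,0,0,0, 0,0,0,0, 0,0,0,0]' 60; python3 hd.py
python3 -c "
from h import *
c=vision.camera('scene');P=cloud(c)
cv2.imwrite('pics/p5.png',cv2.resize(c['pixels'][150:280,240:400],None,fx=5,fy=4.6,interpolation=cv2.INTER_CUBIC)[:, :800])"
```

```text
tcp_pos: [0.6117, -0.0091, 0.1067]
wrist_force: [-0.0, 1.1, -0.4]
handle 0.0358 0.0358 force [-0.18 -0.55  0.08]
time: 11.6
tcp_pos: [0.4808, -0.0368, 0.1072]
orientation: [-0.104, 0.995, -0.0, 0.0]
wrist_force: [-0.0, -0.2, -0.1]
finger_gap: 0.0489
grip_force: 0.0
handle nan nan force [0.06 0.96 0.36]
  return _methods._mean(a, axis=axis, dtype=dtype,
  ret = ret.dtype.type(ret / rcount)
```

View pics/p5.png

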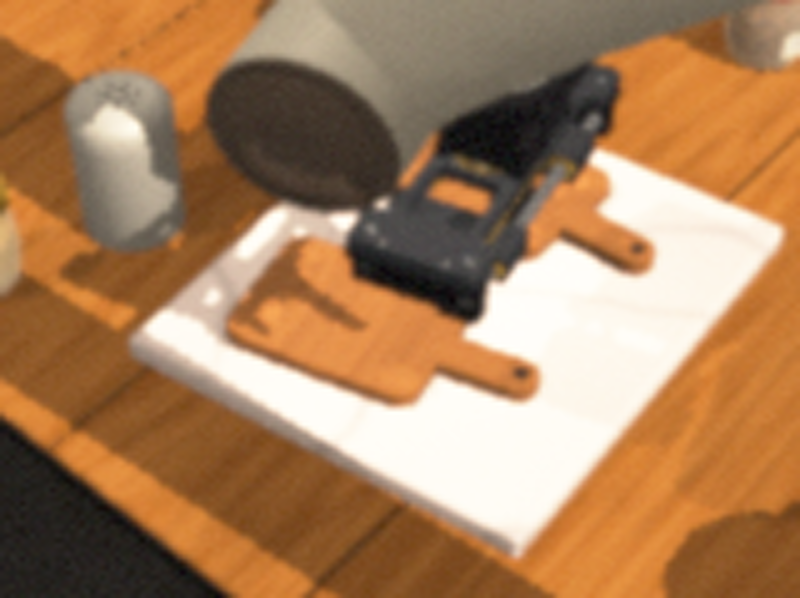

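```bash
python3 -m jog '[0,0,0.03,0, 0,0,0.03,0, 0,0,0.025,0, 0,0,0,0, 0,0,0,0]' 42 | egrep "tcp|wrist|gap"
python3 -m jog '[0,0,0.003,0, 0,0,0.003,0, 0,0,0.002,0, 0,0,0,0]'| egrep "tcp|wrist"
python3 -m jog '[0,0,0.002,0, 0,0,0.002,0, 0,0,0,0]'| egrep "tcp|wrist"
python3 -c "
from h import *
c=vision.camera('scene');P=cloud(c)
cv2.imwrite('pics/p6.png',cv2.resize(c['pixels'][190:250,300:380],None,fx=9,fy=9,interpolation=cv2.INTER_CUBIC))"
```

```text
tcp_pos: [0.481, -0.0368, 0.0561]
wrist_force: [-0.9, 0.3, -0.3]
finger_gap: 0.0426
tcp_pos: [0.4803, -0.0369, 0.0516]
wrist_force: [0.0, 1.2, -0.2]
tcp_pos: [0.4802, -0.0369, 0.0489]
wrist_force: [0.2, 0.2, -0.2]
```

View pics/p6.png

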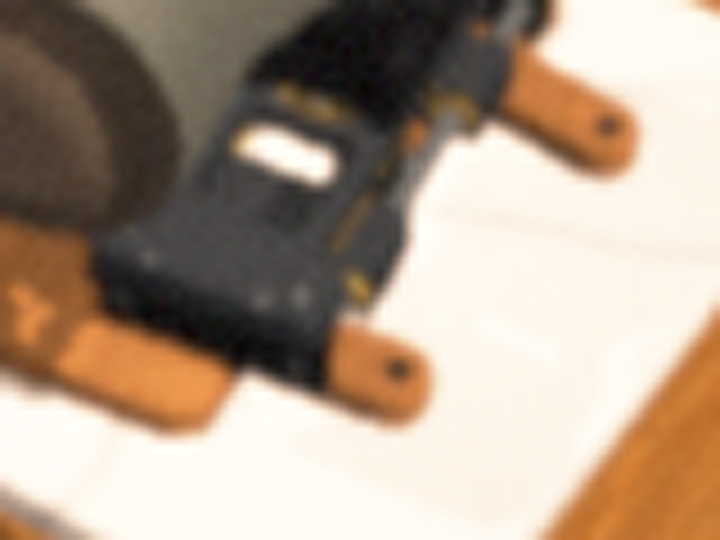

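```bash
for i in 1 2 3 4 5; do case $i in
1) python3 -m jog '[0,0,0.002,0, 0,0,0.002,0, 0,0,0,0]';;
2) python3 -m jog '[0,0,0.002,0, 0,0,0.002,0, 0,0,0,0]';;
3) python3 -m jog '[0,0,0.002,0, 0,0,0.002,0, 0,0,0,0]';;
4) python3 -m jog '[0,0,0.002,0, 0,0,0.002,0, 0,0,0,0]';;
5) python3 -m jog '[0,0,0.002,0, 0,0,0.002,0, 0,0,0,0]';;
esac | egrep "tcp|wrist"; done
```

```text
tcp_pos: [0.4801, -0.0369, 0.0465]
wrist_force: [-0.6, -0.1, 0.7]
tcp_pos: [0.4801, -0.0369, 0.0441]
wrist_force: [-0.3, -0.7, -0.3]
tcp_pos: [0.4802, -0.0369, 0.0417]
wrist_force: [0.3, -0.3, -0.2]
tcp_pos: [0.4802, -0.0369, 0.0393]
wrist_force: [-0.3, 0.9, 0.0]
tcp_pos: [0.4801, -0.0369, 0.0369]
wrist_force: [0.1, 0.8, -0.7]
```

```bash
for i in 1 2 3 4; do case $i in
1) python3 -m jog '[0,0,0.002,0, 0,0,0.001,0, 0,0,0,0]';;
2) python3 -m jog '[0,0,0.002,0, 0,0,0.001,0, 0,0,0,0]';;
3) python3 -m jog '[0,0,0.002,0, 0,0,0.001,0, 0,0,0,0]';;
4) python3 -m jog '[0,0,0.002,0, 0,0,0.001,0, 0,0,0,0]';;
esac | egrep "tcp|wrist"; done; python3 -m jog '[0,0,0,0]'
```

```text
tcp_pos: [0.4802, -0.0369, 0.0352]
wrist_force: [-0.7, 0.7, -0.2]
tcp_pos: [0.4802, -0.0369, 0.0334]
wrist_force: [0.6, 0.7, -0.4]
tcp_pos: [0.4802, -0.0369, 0.0315]
wrist_force: [0.2, -0.4, -1.0]
tcp_pos: [0.4802, -0.0369, 0.0297]
wrist_force: [0.7, 0.3, 1.0]
time: 15.75
tcp_pos: [0.4803, -0.0369, 0.0298]
orientation: [-0.104, 0.995, -0.0, -0.0]
wrist_force: [0.7, 0.3, 0.5]
finger_gap: 0.0422
grip_force: 0.0
```

```bash
for i in 1 2 3; do case $i in
1) python3 -m jog '[0,0,0.002,0, 0,0,0.001,0, 0,0,0,0]';;
2) python3 -m jog '[0,0,0.002,0, 0,0,0.001,0, 0,0,0,0]';;
3) python3 -m jog '[0,0,0.001,0, 0,0,0.001,0, 0,0,0,0]';;
esac | egrep "tcp|wrist"; done; python3 -m jog '[0,0,0,0, 0,0,0,0, 0,0,0,0, 0,0,0,0]' 20 5
```

```text
tcp_pos: [0.4802, -0.0369, 0.0279]
wrist_force: [-0.5, 0.3, -0.0]
tcp_pos: [0.4802, -0.0369, 0.0261]
wrist_force: [-0.2, -0.4, -0.3]
tcp_pos: [0.4802, -0.0369, 0.025]
wrist_force: [0.4, -0.2, -0.2]
time: 17.05
tcp_pos: [0.4803, -0.0368, 0.0251]
orientation: [-0.104, 0.995, -0.0, 0.0]
wrist_force: [0.7, 0.1, 0.1]
finger_gap: 0.0279
grip_force: 5.0
```

```bash
python3 -m jog '[0,0,0,0, 0,0,0,0, 0,0,-0.005,0, 0,0,-0.01,0, 0,0,-0.015,0, 0,0,-0.02,0, 0,0,-0.02,0, 0,0,-0.015,0, 0,0,-0.01,0, 0,0,0,0, 0,0,0,0]' 20 50
python3 -c "
from h import *
for n in ('top','scene'):
    c=vision.camera(n);P=cloud(c);np.save(n+'1.npy',P);cv2.imwrite('pics/%s1.png'%n,c['pixels'])
    for t in (.0,.065,.12,.14):
        p=np.array([.4803,-.0368])+t*np.array([.9787,.2053]); 
        m=(np.hypot(P[...,0]-p[0],P[...,1]-p[1])<.008); print(n,t,np.percentile(P[m][:,2],[10,50,90]).round(4))
"
```

```text
time: 18.15
tcp_pos: [0.48, -0.0369, 0.0819]
orientation: [-0.103, 0.995, 0.0, -0.0]
wrist_force: [0.0, -0.2, -2.1]
finger_gap: 0.0275
grip_force: 50.0
top 0.0 [0.4496 0.4504 0.4518]
top 0.065 [0.091  0.0926 0.0942]
top 0.12 [0.0923 0.0944 0.0964]
top 0.14 [0.0936 0.0961 0.098 ]
scene 0.0 [0.0166 0.4481 0.4499]Traceback (most recent call last):
  File "<string>", line 7, in <module>
    m=(np.hypot(P[...,0]-p[0],P[...,1]-p[1])<.008); print(n,t,np.percentile(P[m][:,2],[10,50,90]).round(4))
                                                              ~~~~~~~~~~~~~^^^^^^^^^^^^^^^^^^^^^^
    return _quantile_unchecked(
        a, q, axis, out, overwrite_input, method, keepdims, weights)
    return _ureduce(a,
                    func=_quantile_ureduce_func,
    ...<5 lines>...
                    overwrite_input=overwrite_input,
                    method=method)
    r = func(a, **kwargs)
    result = _quantile(arr,
                       quantiles=q,
    ...<2 lines>...
                       out=out,
                       weights=wgt)
    slices_having_nans = np.isnan(arr[-1, ...])
                                  ~~~^^^^^^^^^
IndexError: index -1 is out of bounds for axis 0 with size 0
```

View pics/scene1.png

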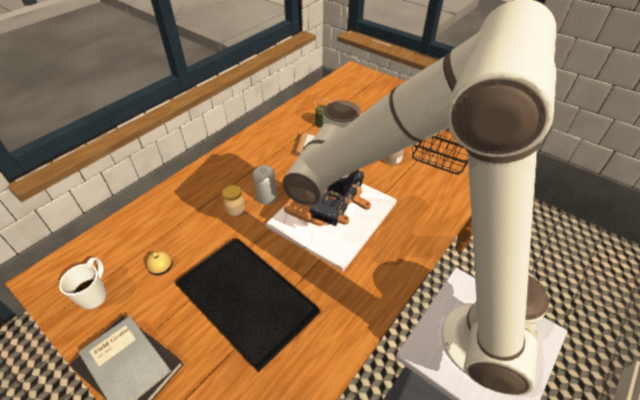

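```bash
python3 -m jog '[-0.004,0.019,0,0, -0.0077,0.0375,0,0, -0.0077,0.0375,0,0, -0.0077,0.0375,0,0, -0.0077,0.0375,0,0, -0.0077,0.0375,0,0, -0.0077,0.0375,0,0, -0.0077,0.0375,0,0, -0.0077,0.0375,0,0, -0.0077,0.0375,0,0, -0.0077,0.0375,0,0, -0.0077,0.0375,0,0, -0.0077,0.0375,0,0, -0.0077,0.0375,0,0, -0.004,0.0185,0,0, 0,0,0,0]' | egrep "tcp|gap"
python3 -m jog '[0,0,0,0.03, 0,0,0,0.055, 0,0,0,0.055, 0,0,0,0.055, 0,0,0,0.055, 0,0,0,0.027, 0,0,0,0, 0,0,0,0]'
python3 -c "
from h import *
c=vision.camera('top');P=cloud(c);w=np.array([.9966,-.083]);st=monitor.get_state()['tcp_pos'][:2]
for t in (.065,.09,.12,.14):
    p=st+t*w; m=(np.hypot(P[...,0]-p[0],P[...,1]-p[1])<.008); print(t,np.median(P[m][:,2]))
m=(abs(P[...,2]-.095)<.006)&(P[...,0]>.53)&(P[...,0]<.7)&(P[...,1]>.15)&(P[...,1]<.4); print(cv2.minAreaRect(P[m][:,:2].astype(np.float32)),m.sum())
"
```

```text
tcp_pos: [0.4786, 0.2862, 0.0816]
finger_gap: 0.027
time: 20.65
tcp_pos: [0.4788, 0.2843, 0.082]
orientation: [0.041, 0.999, -0.0, -0.0]
wrist_force: [0.7, -0.7, -1.5]
finger_gap: 0.0274
grip_force: 50.0
0.065 0.09258202688497075
0.09 0.09354745532029962
0.12 0.09507492258541206
0.14 0.09593460248833352
((0.5770891308784485, 0.27552008628845215), (0.10116328299045563, 0.09879499673843384), 85.87495422363281) 1661
```

```bash
python3 -m jog '[0,0,0.01,0, 0,0,0.02,0, 0,0,0.02,0, 0,0,0.02,0, 0,0,0.02,0, 0,0,0.01,0, 0,0,0.008,0, 0,0,0.006,0, 0,0,0.004,0, 0,0,0.002,0, 0,0,0,0, 0,0,0,0]'| egrep "tcp|wrist"
python3 -m jog '[0,0,0.002,0, 0,0,0.001,0, 0,0,0,0]'| egrep "tcp|wrist"
python3 -m jog '[0,0,0.001,0, 0,0,0,0]'| egrep "tcp|wrist"
```

```text
tcp_pos: [0.4791, 0.2849, 0.0104]
wrist_force: [-0.2, -1.1, -2.7]
tcp_pos: [0.4789, 0.2847, 0.0082]
wrist_force: [-0.5, -0.6, -1.6]
tcp_pos: [0.4789, 0.2848, 0.0077]
wrist_force: [-0.1, 0.4, -0.8]
```

```bash
python3 -m jog '[0,0,0.001,0, 0,0,0,0]'| egrep "tcp|wrist"
python3 -m jog '[0,0,0,0, 0,0,0,0, 0,0,0,0, 0,0,0,0, 0,0,0,0, 0,0,0,0]' 48 | egrep "tcp|wrist|gap"
python3 -m jog '[0,0,-0.005,0, 0,0,-0.01,0, 0,0,-0.02,0, 0,0,-0.04,0, 0,0,-0.06,0, 0,0,-0.06,0, 0,0,-0.06,0, 0,0,-0.06,0, 0,0,0,0, 0.04,0,0,0, 0.05,0,0,0, 0.05,0,0,0, 0.03,0,0,0, 0,0,0,0, 0,0,0,0]'
python3 -c "
from h import *
for n in ('top',):
    c=vision.camera(n);P=cloud(c);cv2.imwrite('pics/%s2.png'%n,c['pixels'])
C=np.array([.5342,.2798]);w=np.array([.9966,-.083])
X=(P[...,:2]-C)@w; Y=(P[...,:2]-C)@[.083,.9966]
hsv=cv2.cvtColor(c['pixels'],cv2.COLOR_BGR2HSV)
m=(abs(X)<.15)&(abs(Y)<.095)&(hsv[...,2]>90)&(abs(P[...,2])<.05)
print('extent x',X[m].min(),X[m].max(),'y',Y[m].min(),Y[m].max(),m.sum())
for a in np.arange(-.09,.1,.02):
    k=m&(abs(X-a)<.01); print(round(a,2),np.median(P[k][:,2]).round(4) if k.any() else None)
"; python3 m2.py | tail -5
```

```text
tcp_pos: [0.4789, 0.2848, 0.0072]
wrist_force: [-0.6, -0.4, -0.4]
tcp_pos: [0.4789, 0.2847, 0.0071]
wrist_force: [1.2, -0.1, -0.3]
finger_gap: 0.0475
time: 24.7
tcp_pos: [0.3774, 0.2934, 0.1967]
orientation: [0.041, 0.999, 0.001, 0.0]
wrist_force: [-1.0, 0.2, -0.2]
finger_gap: 0.0479
grip_force: 0.0
extent x -0.09815995464874348 0.09581159736679608 y -0.05069773519632557 0.06138330395652956 2323
-0.09 0.0167
-0.07 0.0178
-0.05 0.0177
-0.03 0.0176
-0.01 0.0182
0.01 0.0181
0.03 0.0183
0.05 0.0201
0.07 0.0216
0.09 0.0222
slab 0.01983374922979808 [-0.00070896  0.00051967  0.02026047]
board [ 0.54502255 -0.17751257] size (0.09508764743804932, 0.18251211941242218) yaw -0.03628517037816614 tip [ 0.63621854 -0.18082309] end [ 0.45382656 -0.17420206] handle lateral -0.011668452869845157 0.011854530015331328
[0.0162, 0.0159, 0.0159, 0.016, 0.0158, 0.016, 0.0157, 0.0161, 0.0163]
tray@14mm ((0.5141818523406982, 0.2979099452495575), (0.24286076426506042, 0.38224145770072937), 85.346923828125)
basket z [-0.0003958   0.14494538  0.14901675] table -0.0010246421581467935
```

View pics/top2.png

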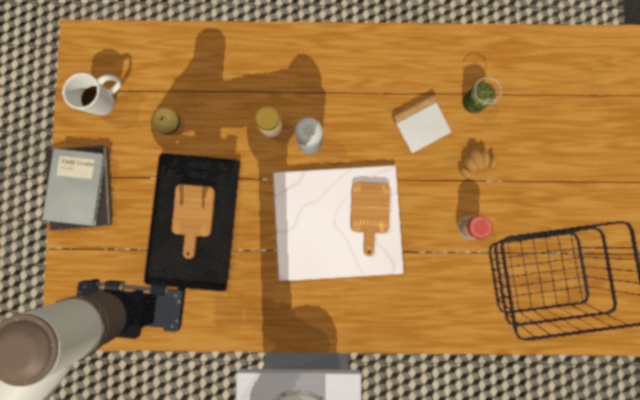

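The board lies flat in the tray, blade at about (193,210) and handle end at (188,255), well inside the rim. The true board at (370,207) hasn't moved, and the jars and shaker are where they were.

```bash
python3 -c "
from workcell import manip; print(manip.sign_off())"
```

```text
the job is handed in; nothing more can be done
None
```

I found the left board to be the bowed one, rocked it over with a fingertip press, let it fall back, then set it flat and right side up in the tray; the job is handed in (no verdict was shown), and I identified it from that one press plus the depth image, without pressing the true board, which stayed where it lay.

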